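# Lock the torch arm by the shed door

### The job

The black torch by the shed door sits on a square aluminium arm that has slid part of the way out of its clamp. Push the arm fully home, until its inner end meets the stop plate at the back of the clamp, and then flip that clamp's cam lever over so that it lies flat along the arm and locks it. Leave the lever of the empty spare clamp open as it is.

Things in the scene. Friction and masses are not known exactly. Their poses are not given: they have to be found in the camera images.
- clamp: Steel clamp holding the torch arm. Origin: underside centre of its 110 x 190 mm foot plate, on the ledge; z up. A sleeve 36 mm wide, at most 72 mm high, runs along y from -90 (stop plate's inner face) to +95 mm (mouth, where the arm goes in). The lever's hinge line, parallel to x, passes through (0, -30, 76) mm and rises 2 to 3 mm as it clamps.
- cam_lever (a joint): That clamp's steel lever, rad; starts at 0 to 0.35. 0: leans 0.6 rad from upright to -y (stop side); 0.6: upright; 2.1 (end): flat, pointing to +y over the sleeve, clamped. Bar 22 mm wide, 8 thick, ending in a cross bar (14 mm thick, 36 long along x) centred 80 mm from the hinge. Stays where left. Cam presses from about 0.8, most at 1.8; 1 to 4 N at the end moves it.
- torch_arm: Loose sliding arm, 0.3 kg: 20 mm square aluminium tube with a black torch (34 mm thick, 70 mm long, toggle switch on top) fixed on its outer end. Origin: torch centre on the axis, 54 mm above the ledge. Own y along the clamp's y: torch from -35 to +35 mm, tube's inner end at -230 mm. Home: origin at clamp y = +140 mm; starts 30 to 70 mm further out. Slides with 1 to 3 N.
- spare_lever (a joint): Lever of the empty spare clamp, identical to the other but with no arm in it, 145 to 195 mm nearer to or further from the robot than it. Same meaning as cam_lever. Starts open at 0 to 0.35 and must stay open.
Things that resemble listed ones, but are neither listed nor needed, are in the scene too. Leave any turquoise look-alike of the part that bears spare_lever alone.

How it is judged:
On the way, in this order (a step that is already met when the one before it is completed fails the run):
1. the arm is fully home (inner end within 10 mm of the stop plate) while the lever is still open (before it starts to press) (y of torch_arm in the frame of clamp below 0.15 m and z of torch_arm in the frame of clamp above 0.045 m and angle between the y axis of torch_arm and the y axis of clamp, either way round below 0.17 rad and value of joint cam_lever below 0.8 rad), for 0.2 s.
2. the cam lever is flipped over centre (beyond 1.85 rad) with the arm home (y of torch_arm in the frame of clamp below 0.15 m and z of torch_arm in the frame of clamp above 0.045 m and angle between the y axis of torch_arm and the y axis of clamp, either way round below 0.17 rad and value of joint cam_lever above 1.85 rad), for 0.2 s.
At the end, for the whole second after the job is handed in: The torch arm lies in its clamp with its inner end within 10 mm of the stop plate, in line within 10 degrees and at rest; the cam lever is beyond 1.85 rad (flat within about 15 degrees of its end, past centre); the spare clamp's lever is still open (below 0.6 rad) (all of step 2 and linear speed of torch_arm below 0.02 m/s and value of joint spare_lever below 0.6 rad); the robot touches nothing.
It fails at once if the spare clamp's lever is flipped (beyond 0.6 rad) (value of joint spare_lever above 0.6 rad).
It also fails if it takes over 48 s, if anything falls off the work surface, if the arm or the gripper's body presses on something with over 40 N, if the wrist force passes 120 N, or if a joint passes its speed limit or range.

### The arm

A 7-joint arm with a two-finger parallel gripper is mounted at the origin on the work surface. World frame = base frame: x ahead of the robot, y to its left, z up, the work surface at z = 0. Lengths are in m, angles in rad, forces in N, time in s.
With the tool pointing down it reaches from about 0.425 to 0.875 m from the base axis. Payload 4.7 kg.
Tool frame: the origin (TCP) lies where the fingers leave the gripper's body, on its centre line; the fingertips stand 70 mm ahead of it and the grasp point (between the pads) lies 51 mm ahead of it; z points along the fingers, y is the line along which they close (so a half turn about z gives the same grasp; the last joint's range is limited). The gripper opens to 87 mm and grips with 3 to 60 N. Pads are 19 mm wide; open, the fingers measure 117 mm over their backs; the gripper's body (75 mm by 190 mm) begins 51 mm behind the grasp point.
Start: joints at [-1.237, 0.321, -0.07, 1.45, 0.023, 1.371, -0.057], TCP at [0.204, 0.617, 0.292] pointing down, gripper open.
Joint ranges: [-2.86, 2.86], [-0.3, 2.09], [-1.38, 1.24], [0.06, 2.45], [-1.56, 4.7], [0.09, 2.05], [-2.69, 2.69]. Speed limits (rad/s): [2.57, 2.57, 3.14, 3.14, 3.14, 3.14, 3.14].

### API

Orientations are given as a rotation vector (axis times angle).
In Python, from bench import ctrl gives the robot as it stands.
- The arm moves only by the tool play_rows, never from a script. Its argument "increments" is a list that holds one entry, the list of rows, each a list of 7 numbers: the shift along the tool's x, y, z as a fraction of full scale, then the turn, a rotation vector about the tool's x, y, z as a fraction of full scale, then the gripper command: -1 is shut, 1 is fully open, values between are in proportion. A call has 1 to 8 rows; each row is the pose to reach, as a shift and turn from the pose commanded when the call began, along the tool's axes at that moment; what a row does not reach only later rows make up. Full scale, the value 1, is 0.1 m for a shift and 90 degrees for a turn. A row lasts 1/10 s, in which the tool goes at most 50 mm and 8.59 degrees, less where a joint would pass 70% of its speed; a pose out of reach is approached as far as the arm can. A call with a number of a shift or a turn outside -1 to 1 is refused whole. A call with a gripper value outside its range is refused whole. The fingers move at their own pace and stop on an object; "squeeze" is the grip in N (left out, the last holds). Time passes only in rows, so rows that repeat a pose let the fingers close. It gives the time, the measured TCP pose, the force, the opening and the grip force at its end, in the units of the state.
- ctrl.get_state(): the state, without advancing time (a new reading comes with each control period).
- ctrl.get_image(name): name is "side" or "top"; returns the picture (420x560x3 uint8, red, green, blue); there is no depth.
- ctrl.get_calibration(name): a dict with "vertical_fov" (degrees; the focal length in pixels is half the picture's height over the tangent of half this angle, whatever the lens; pixels are square), "cx", "cy" (the principal point, pixels), "R" (3x3) and "t" (3): a world point X has camera coordinates R X + t. Camera axes: x right, y down, z forward; pixel columns grow to the right and rows downward; lengths in m; the calibration is good to about 2 mm. A picture is of the moment at which its call begins. get_calibration takes no time and is no camera call.
- ctrl.close_job(): hands the job in; it is judged then, once.
The state is a dict: "time": time; "joint_positions": joint angles; "qd": joint speeds; "joint_torque": joint torques, N m; "position": TCP position; "tool_rot": TCP orientation; "ft_force": force on the tool from outside, world axes, zero at the start; "torque": the same for the moment, N m; "grip_width": opening from 0.0 (shut) to 1.0 (fully open); "grip_force": force on a finger pad.
Only numpy, scipy, OpenCV 4.12 (cv2) and the standard library are available. Lean on these libraries where they do the work, as an engineer would, in place of code of your own. Each camera call takes 0.05 s, during which the arm holds its last target. There are 200 camera calls.

## Working session

There is one attempt and no reset: what is moved stays moved. The work goes in short steps, Python scripts to look and compute and a tool call to move; the robot and the scene stay as the last step left them, time stands still between calls to the robot, and variables do not carry over. Pictures are saved under pics/ and viewed, at most 10 in all, crops included, and the job is handed in when it is done.

Besides the shell and the picture viewer there is one more tool, called after "Emit:" by a JSON object that holds its "fn" and its "kwargs", one argument or row to a line. play_rows: Moves the arm, as the interface text tells. Shift numbers are shares of 0.1 m and turn numbers shares of 90 degrees, none past 1 either way. Its arguments: {"type":"object","properties":{"increments":{"type":"array"},"squeeze":{"type":"number"}},"required":["increments"]}

```bash
mkdir -p pics
cat > h.py <<'E'
import numpy as np, cv2
from bench import ctrl
def cal(n):
    c=ctrl.get_calibration(n); f=210/np.tan(np.radians(c["vertical_fov"])/2)
    return f,c["cx"],c["cy"],np.array(c["R"]),np.array(c["t"])
def ray(n,u,v):
    f,cx,cy,R,t=cal(n); return -R.T@t, R.T@np.array([(u-cx)/f,(v-cy)/f,1])
def onz(n,u,v,z):
    o,d=ray(n,u,v); return o+d*(z-o[2])/d[2]
def proj(n,X):
    f,cx,cy,R,t=cal(n); p=R@np.array(X)+t; return cx+f*p[0]/p[2],cy+f*p[1]/p[2]
def tri(p,q):
    o1,d1=ray("top",*p);o2,d2=ray("side",*q)
    s=np.linalg.lstsq(np.c_[d1,-d2],o2-o1,rcond=None)[0]
    a,b=o1+s[0]*d1,o2+s[1]*d2; return (a+b)/2,np.linalg.norm(a-b)
def snap(n,name,crop=None,k=1):
    im=ctrl.get_image(n)[:,:,::-1]
    cv2.imwrite("pics/raw_"+name,im)
    if crop: im=im[crop[1]:crop[3],crop[0]:crop[2]]
    cv2.imwrite("pics/"+name,cv2.resize(im,None,fx=k,fy=k,interpolation=cv2.INTER_CUBIC))
E
python3 - <<'E'
from h import *
snap("top","t0.png",k=1.4);snap("side","s0.png",k=1.4)
for n in("top","side"):
    f,cx,cy,R,t=cal(n);print(n,f,cx,cy,-R.T@t,R.round(2).tolist())
print(ctrl.get_state())
E
```

```text
top 386.44046698621776 274.9715598003045 205.83078964905818 [0.44460463 0.05945683 0.78959169] [[-0.03, -1.0, 0.03], [-1.0, 0.03, -0.07], [0.07, -0.03, -1.0]]
side 478.9230300716893 285.10255870819833 214.4110788927474 [ 0.22688629 -0.45319604  0.6849142 ] [[0.91, -0.42, 0.01], [-0.3, -0.67, -0.68], [0.29, 0.61, -0.74]]
{'time': 0.1, 'joint_positions': array([-1.23688224,  0.32173682, -0.07009985,  1.45156638,  0.02261178,
        1.3708103 , -0.05688382]), 'qd': array([ 0.00024509, -0.00043287,  0.00153165, -0.00340355, -0.00111218,
        0.00033578, -0.00183739]), 'joint_torque': array([ 4.92714605e-05, -4.92571843e+01, -4.05557211e-01, -3.13393342e+01,
       -6.40147808e-02,  3.96600366e-02,  7.78519529e-05]), 'position': array([0.20426719, 0.61666354, 0.29127202]), 'tool_rot': array([-5.00101837e-01, -3.10135353e+00,  2.70921574e-03]), 'ft_force': array([ 0.47219721,  0.10279362, -0.1128041 ]), 'torque': array([ 0.04156994,  0.01823604, -0.00730809]), 'grip_force': 0.0, 'grip_width': 0.9961006064811027}
```

View pics/t0.png

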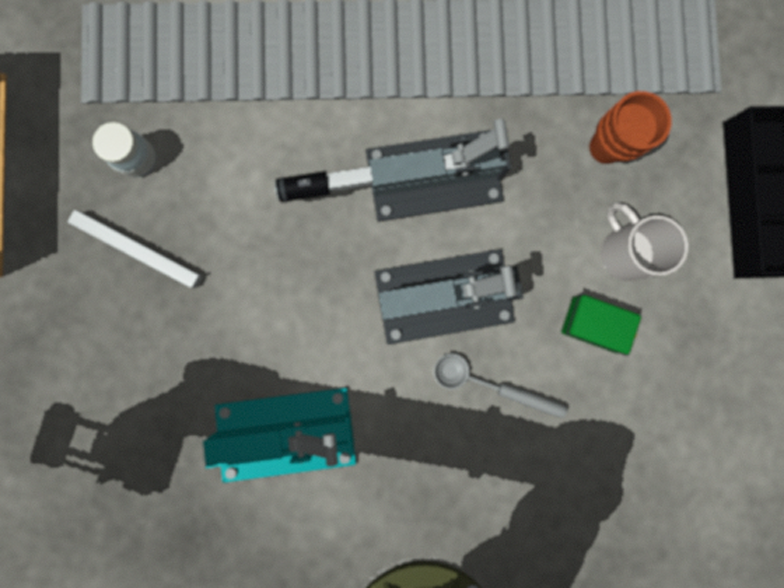

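View pics/s0.png

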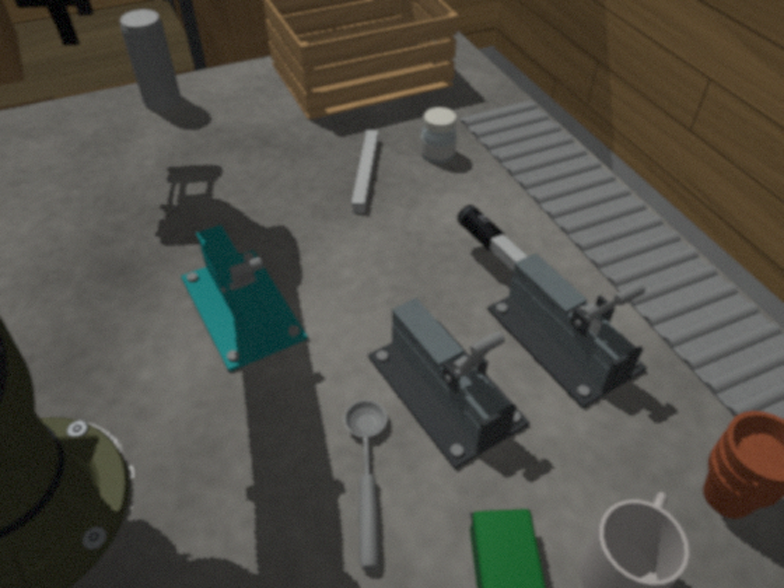

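The top view shows the torch clamp as the far one: torch at about (303,186) and plate corners (367,149), (377,221) and (503,200) in the 1.4x picture. The spare clamp is nearer, at about (446,296), and the turquoise look-alike is at about (283,435).

Run:
```python
from h import *
k=1.4
T=lambda u,v,z:onz("top",u/k,v/k,z)
c=[T(367,149,.008),T(377,221,.004),T(503,200,.004)]
print("corners",np.round(c,3), np.linalg.norm(c[1]-c[0]),np.linalg.norm(c[2]-c[1]))
b=[T(376,154,.01),T(386,211,.01),T(494,193,.01)]
print("bolts",np.round(b,3))
print("tri bolt", tri((386/k,211/k),(503/k,307/k)),tri((494/k,193/k),(584/k,391/k)))
print("torch ends/top",[T(*p,.071).round(3) for p in((279,188),(327,183))])
print("tri torch", tri((280/k,188/k),(467/k,215/k)))
print("crossbar tri", tri((502/k,123/k),(641/k,292/k)),tri((504/k,150/k),(618/k,303/k)))
print("spare crossbar", tri((508/k,268/k),(499/k,340/k)))
```

```text
corners [[ 0.703  0.058  0.008]
 [ 0.597  0.047  0.004]
 [ 0.623 -0.141  0.004]] 0.10746564019062178 0.1893018300953495
bolts [[ 0.695  0.045  0.01 ]
 [ 0.61   0.033  0.01 ]
 [ 0.633 -0.126  0.01 ]]
tri bolt (array([0.60997036, 0.03271876, 0.01540354]), np.float64(0.002897650791515276)) (array([ 0.63174069, -0.12533627,  0.01431401]), np.float64(0.00011596267874192712))
torch ends/top [array([0.631, 0.178, 0.071]), array([0.637, 0.114, 0.071])]
tri torch (array([0.63450732, 0.17982286, 0.05419481]), np.float64(0.002671126333819541))
crossbar tri (array([ 0.68594321, -0.10699954,  0.14805249]), np.float64(2.9463608900698846e-05)) (array([ 0.65336861, -0.10873214,  0.14623235]), np.float64(0.0010704540409679523))
spare crossbar (array([ 0.50666578, -0.10490539,  0.15241375]), np.float64(0.001918410339418664))
```

Emit:
{"fn": "play_rows", "kwargs": {
  "increments": [
    [[-0.4,-0.4,0,0,0,0.095,-1],[-1,-1,0,0,0,0.19,-1],[-1,-1,0,0,0,0.28,-1],[-1,-1,0,0,0,0.37,-1],[-1,-1,0,0,0,0.46,-1],[-1,-1,0,0,0,0.55,-1],[-1,-1,0,0,0,0.64,-1],[-1,-1,0,0,0,0.707,-1]]
  ]
}}

```text
time: 0.9
position: [0.2677, 0.4904, 0.2918]
tool_rot: [2.066, 2.366, -0.001]
ft_force: [-1.2, 0.2, -1.0]
grip_width: 0.356
grip_force: 0.0
```

Emit:
{"fn": "play_rows", "kwargs": {
  "increments": [
    [[-0.33,0.33,0,0,0,0,-1],[-0.67,0.67,0,0,0,0,-1],[-1,1,0,0,0,0,-1],[-1,1,0,0,0,0,-1]]
  ]
}}

```text
time: 1.3
position: [0.3874, 0.3994, 0.2921]
tool_rot: [2.072, 2.356, -0.0]
ft_force: [0.1, -0.3, -0.3]
grip_width: 0.028
grip_force: 0.0
```

Emit:
{"fn": "play_rows", "kwargs": {
  "increments": [
    [[-0.33,0.33,0,0,0,0,-1],[-0.67,0.67,0,0,0,0,-1],[-1,1,0,0,0,0,-1],[-1,1,0,0,0,0,-1]]
  ]
}}

```text
time: 1.7
position: [0.4994, 0.3136, 0.2919]
tool_rot: [2.071, 2.356, -0.002]
ft_force: [-0.3, -0.5, -0.1]
grip_width: 0.006
grip_force: 0.0
```

Emit:
{"fn": "play_rows", "kwargs": {
  "increments": [
    [[-0.33,0.33,0,0,0,0,-1],[-0.67,0.67,0,0,0,0,-1],[-0.9,1,0,0,0,0,-1],[-0.9,1,0,0,0,0,-1],[-0.9,1,0,0,0,0,-1]]
  ]
}}

```text
time: 2.2
position: [0.6055, 0.2452, 0.2913]
tool_rot: [-2.062, -2.369, 0.002]
ft_force: [-0.4, -0.3, 0.1]
grip_width: 0.007
grip_force: 0.0
```

```bash
cat >> h.py <<'E'
from scipy.spatial.transform import Rotation as Ro
C=np.array([.663,-.042,0.003]);Y=np.array([-.14,.99,0]);X=np.array([.99,.14,0])
def st():
    s=ctrl.get_state();p=s["position"];d=p-C
    print("t",s["time"],"p",p.round(4),"clamp",round(d@X,4),round(d@Y,4),round(p[2]-.07-.003,4),"F",s["ft_force"].round(1),"grip",round(s["grip_width"],2));print(Ro.from_rotvec(s["tool_rot"]).as_matrix().round(3).tolist())
E
python3 -c "from h import *;st()"
```

```text
t 2.2 p [0.6055 0.2452 0.2913] clamp -0.0167 0.2924 0.2183 F [-0.4 -0.3  0.1] grip 0.01
[[-0.138, 0.99, -0.002], [0.99, 0.138, -0.001], [-0.0, -0.002, -1.0]]
```

Emit:
{"fn": "play_rows", "kwargs": {
  "increments": [
    [[0,0.17,0.4,0,0,0,-1],[0,0.17,0.8,0,0,0,-1],[0,0.17,1,0,0,0,-1],[0,0.17,1,0,0,0,-1]]
  ]
}}

```text
time: 2.6
position: [0.6186, 0.2496, 0.188]
tool_rot: [-2.054, -2.371, 0.011]
ft_force: [-0.3, -0.3, -0.0]
grip_width: 0.003
grip_force: 0.0
```

Emit:
{"fn": "play_rows", "kwargs": {
  "increments": [
    [[0,0,0.3,0,0,0,-1],[0,0,0.6,0,0,0,-1],[0,0,0.72,0,0,0,-1],[0,0,0.72,0,0,0,-1],[0,0,0.72,0,0,0,-1]]
  ]
}}

```text
time: 3.1
position: [0.623, 0.2488, 0.1222]
tool_rot: [2.059, 2.372, 0.004]
ft_force: [0.8, -0.7, 0.6]
grip_width: 0.007
grip_force: 0.0
```

```bash
python3 -c "
from h import *;st();snap('top','t1.png',(150,60,400,210),2.5);
c=C+.19*Y;print(proj('top',c+[0,0,.054]))"
```

```text
t 3.1 p [0.623  0.2488 0.1222] clamp 0.0011 0.2935 0.0492 F [ 0.8 -0.7  0.6] grip 0.01
[[-0.141, 0.99, 0.002], [0.99, 0.141, 0.001], [0.001, 0.002, -1.0]]
(np.float64(217.146137350175), np.float64(133.21035145413478))
```

View pics/t1.png

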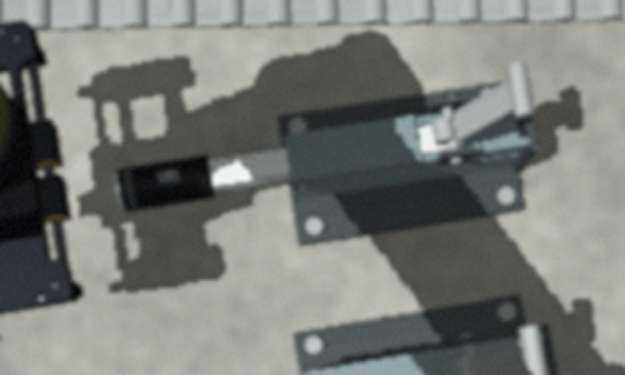

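The torch's outer end is at about (122,188) in the crop, and the closed fingers sit just outside it at about (50,180), in line with the arm. I'll push now.

Emit:
{"fn": "play_rows", "kwargs": {
  "increments": [
    [[-0.2,-0.03,0.1,0,0,0,-1],[-0.4,-0.03,0.1,0,0,0,-1],[-0.5,-0.03,0.1,0,0,0,-1],[-0.6,-0.03,0.1,0,0,0,-1],[-0.7,-0.03,0.1,0,0,0,-1],[-0.8,-0.03,0.1,0,0,0,-1],[-0.9,-0.03,0.1,0,0,0,-1],[-0.95,-0.03,0.1,0,0,0,-1]]
  ]
}}

```text
time: 3.95
position: [0.6335, 0.1574, 0.1125]
tool_rot: [-2.056, -2.373, -0.01]
ft_force: [-1.0, 7.4, 3.6]
grip_width: 0.009
grip_force: 3.5
```

Emit:
{"fn": "play_rows", "kwargs": {
  "increments": [
    [[-0.03,0,0,0,0,0,-1],[-0.06,0,0,0,0,0,-1],[-0.09,0,0,0,0,0,-1],[-0.12,0,0,0,0,0,-1],[-0.12,0,0,0,0,0,-1]]
  ]
}}

```text
time: 4.45
position: [0.6354, 0.1458, 0.1127]
tool_rot: [-2.056, -2.374, -0.01]
ft_force: [-0.8, 5.0, 4.8]
grip_width: 0.003
grip_force: 2.7
```

```bash
python3 -c "
from h import *;st()"
```

```text
t 4.45 p [0.6354 0.1458 0.1127] clamp -0.0011 0.1898 0.0397 F [-0.8  5.   4.8] grip 0.0
[[-0.143, 0.99, 0.003], [0.99, 0.143, 0.006], [0.005, 0.004, -1.0]]
```

Now at 0.190, with about 5 mm to go; I'll keep pushing until the force rises.

Emit:
{"fn": "play_rows", "kwargs": {
  "increments": [
    [[-0.02,0,0,0,0,0,-1],[-0.04,0,0,0,0,0,-1],[-0.06,0,0,0,0,0,-1],[-0.06,0,0,0,0,0,-1]]
  ]
}}

```text
time: 4.85
position: [0.6354, 0.1453, 0.1127]
tool_rot: [-2.048, -2.374, -0.017]
ft_force: [-2.5, 14.2, 4.6]
grip_width: 0.009
grip_force: 6.8
```

Emit:
{"fn": "play_rows", "kwargs": {
  "increments": [
    [[-0.02,0,0,0,0,0,-1],[-0.03,0,0,0,0,0,-1],[-0.03,0,0,0,0,0,-1]]
  ]
}}

```text
time: 5.15
position: [0.6354, 0.1451, 0.1128]
tool_rot: [-2.045, -2.374, -0.02]
ft_force: [-2.9, 16.9, 3.7]
grip_width: 0.011
grip_force: 8.8
```

Force rose with no further motion, so the arm is against the stop. Next: retreat, rise, and cross over to behind the lever.

Emit:
{"fn": "play_rows", "kwargs": {
  "increments": [
    [[0.2,0,0,0,0,0,-1],[0.4,0,0,0,0,0,-1],[0.4,0,-0.4,0,0,0,-1],[0.4,0,-0.8,0,0,0,-1],[0.4,0,-1,0,0,0,-1],[0.4,0,-1,0,0,0,-1]]
  ]
}}

```text
time: 5.75
position: [0.6324, 0.173, 0.2154]
tool_rot: [2.057, 2.369, 0.012]
ft_force: [0.6, -0.2, 0.2]
grip_width: 0.009
grip_force: 0.0
```

Emit:
{"fn": "play_rows", "kwargs": {
  "increments": [
    [[0,0,-0.4,0,0,0,-1],[-0.3,0,-0.8,0,0,0,-1],[-0.7,0,-0.8,0,0,0,-1],[-1,0,-0.8,0,0,0,-1]]
  ]
}}

```text
time: 6.15
position: [0.6447, 0.0709, 0.2915]
tool_rot: [2.059, 2.37, 0.002]
ft_force: [-0.9, -0.8, 0.2]
grip_width: 0.004
grip_force: 0.0
```

Emit:
{"fn": "play_rows", "kwargs": {
  "increments": [
    [[-0.5,0,0,0,0,0,-1],[-1,0,0,0,0,0,-1]]
  ]
}}

```text
time: 6.35
position: [0.6579, -0.0262, 0.2894]
tool_rot: [-2.056, -2.374, 0.0]
ft_force: [0.2, -0.0, -0.6]
grip_width: 0.008
grip_force: 0.0
```

Emit:
{"fn": "play_rows", "kwargs": {
  "increments": [
    [[-0.5,0,0,0,0,0,-1],[-1,0,0,0,0,0,-1]]
  ]
}}

```text
time: 6.55
position: [0.6719, -0.1263, 0.2894]
tool_rot: [-2.059, -2.372, 0.0]
ft_force: [1.0, 0.2, 0.4]
grip_width: 0.001
grip_force: 0.0
```

Emit:
{"fn": "play_rows", "kwargs": {
  "increments": [
    [[-0.4,0,0,0,0,0,-1],[-0.5,0,0,0,0,0,-1],[-0.5,0,0,0,0,0,-1],[-0.5,0,0,0,0,0,-1]]
  ]
}}

```text
time: 6.95
position: [0.6792, -0.1723, 0.2894]
tool_rot: [-2.057, -2.372, -0.001]
ft_force: [0.8, -0.1, 0.2]
grip_width: 0.006
grip_force: 0.0
```

```bash
python3 -c "
from h import *;st();snap('side','s1.png',(250,80,560,310),2.5)"
```

```text
t 6.95 p [ 0.6792 -0.1723  0.2894] clamp -0.0022 -0.1312 0.2164 F [ 0.8 -0.1  0.2] grip 0.01
[[-0.142, 0.99, -0.001], [0.99, 0.142, 0.002], [0.002, -0.001, -1.0]]
```

View pics/s1.png

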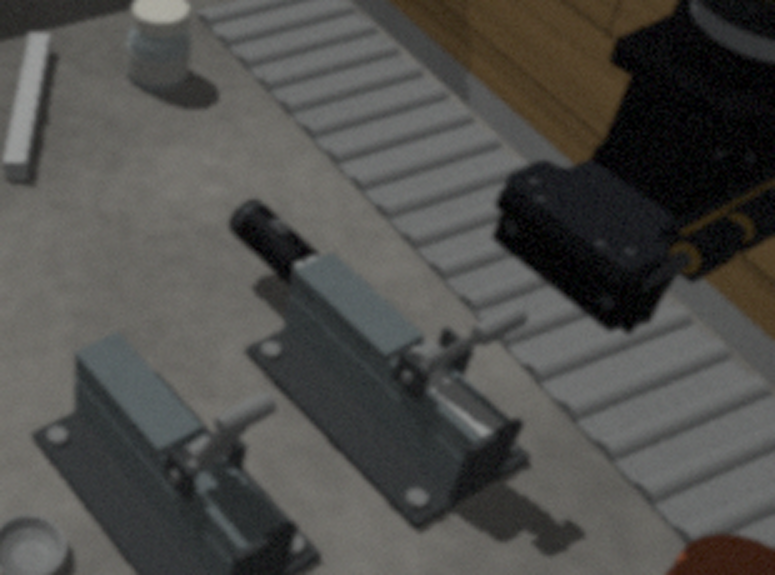

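The torch now sits at the mouth, with its outer end at (250,215). The lever still leans open, its cross bar at about (500,325), and the gripper is behind it. Next I lower and push it upright.

Emit:
{"fn": "play_rows", "kwargs": {
  "increments": [
    [[0,0.02,0.3,0,0,0,-1],[0,0.02,0.6,0,0,0,-1],[0,0.02,0.86,0,0,0,-1],[0,0.02,0.86,0,0,0,-1],[0,0.02,0.86,0,0,0,-1]]
  ]
}}

```text
time: 7.5
position: [0.6814, -0.1718, 0.2046]
tool_rot: [-2.056, -2.374, -0.001]
ft_force: [1.1, -0.7, 0.1]
grip_width: 0.004
grip_force: 0.0
```

Emit:
{"fn": "play_rows", "kwargs": {
  "increments": [
    [[0.2,0,0,0,0,0,-1],[0.4,0,0,0,0,0,-1],[0.5,0,0,0,0,0,-1],[0.6,0,0,0,0,0,-1],[0.7,0,-0.02,0,0,0,-1],[0.8,0,-0.04,0,0,0,-1],[0.87,0,-0.04,0,0,0,-1],[0.87,0,-0.04,0,0,0,-1]]
  ]
}}

```text
time: 8.3
position: [0.6689, -0.0862, 0.2083]
tool_rot: [-2.057, -2.373, -0.001]
ft_force: [-0.1, -0.2, -0.8]
grip_width: 0.003
grip_force: 0.0
```

```bash
python3 -c "
from h import *;st();snap('side','s2.png',(300,100,560,310),2.5)"
```

```text
t 8.3 p [ 0.6689 -0.0862  0.2083] clamp -0.0004 -0.0446 0.1353 F [-0.1 -0.2 -0.8] grip 0.0
[[-0.142, 0.99, -0.0], [0.99, 0.142, 0.001], [0.001, 0.0, -1.0]]
```

View pics/s2.png

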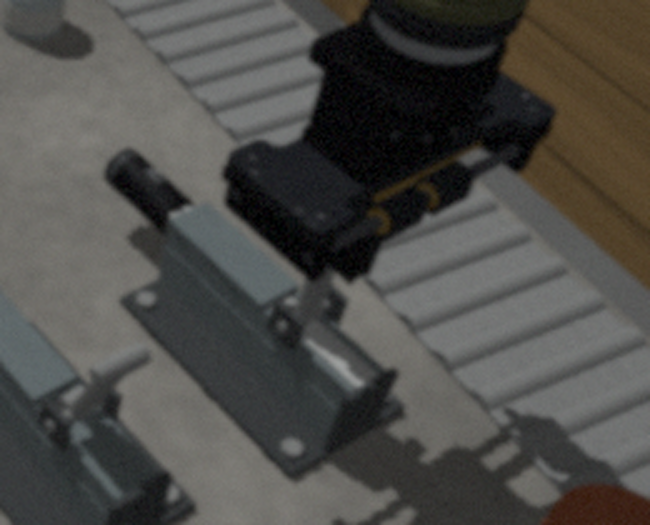

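The lever has been pushed to about upright, at (318,290) just ahead of the fingers. I'll follow the arc over and down.

Emit:
{"fn": "play_rows", "kwargs": {
  "increments": [
    [[0.12,0,0,0,0,0,-1],[0.24,0,0.01,0,0,0,-1],[0.34,0,0.06,0,0,0,-1],[0.44,0,0.13,0,0,0,-1],[0.5,0,0.2,0,0,0,-1],[0.56,0,0.27,0,0,0,-1],[0.59,0,0.33,0,0,0,-1],[0.61,0,0.38,0,0,0,-1]]
  ]
}}

```text
time: 9.15
position: [0.6603, -0.0264, 0.1696]
tool_rot: [-2.059, -2.372, -0.001]
ft_force: [0.1, 1.1, 3.3]
grip_width: 0.004
grip_force: 1.6
```

Emit:
{"fn": "play_rows", "kwargs": {
  "increments": [
    [[0.01,0,0.03,0,0,0,-1],[0.02,0,0.06,0,0,0,-1],[0.02,0,0.09,0,0,0,-1],[0.02,0,0.09,0,0,0,-1],[0.02,0,0.09,0,0,0,-1]]
  ]
}}

```text
time: 9.65
position: [0.6595, -0.0264, 0.1606]
tool_rot: [-2.061, -2.371, 0.002]
ft_force: [0.2, 1.0, -0.5]
grip_width: 0.003
grip_force: 0.0
```

```bash
python3 -c "
from h import *;st()"
```

```text
t 9.65 p [ 0.6595 -0.0264  0.1606] clamp -0.0013 0.016 0.0876 F [ 0.2  1.  -0.5] grip 0.0
[[-0.139, 0.99, -0.001], [0.99, 0.139, -0.001], [-0.001, -0.001, -1.0]]
```

Emit:
{"fn": "play_rows", "kwargs": {
  "increments": [
    [[0,0,0.02,0,0,0,-1],[0,0,0.04,0,0,0,-1],[0,0,0.04,0,0,0,-1]]
  ]
}}

```text
time: 9.95
position: [0.6597, -0.0257, 0.1568]
tool_rot: [-2.06, -2.371, 0.001]
ft_force: [-0.6, 0.3, 0.4]
grip_width: 0.003
grip_force: 0.3
```

Emit:
{"fn": "play_rows", "kwargs": {
  "increments": [
    [[0,0,0.02,0,0,0,-1],[0,0,0.03,0,0,0,-1],[0,0,0.03,0,0,0,-1]]
  ]
}}

```text
time: 10.25
position: [0.6601, -0.0257, 0.1558]
tool_rot: [2.06, 2.372, 0.001]
ft_force: [-3.2, 0.9, 7.2]
grip_width: 0.006
grip_force: 4.3
```

Emit:
{"fn": "play_rows", "kwargs": {
  "increments": [
    [[0,0,0.02,0,0,0,-1],[0,0,0.02,0,0,0,-1],[0,0,0.02,0,0,0,-1]]
  ]
}}

```text
time: 10.55
position: [0.6602, -0.0256, 0.1553]
tool_rot: [-2.06, -2.372, -0.002]
ft_force: [-6.1, 0.1, 15.8]
grip_width: 0.003
grip_force: 7.8
```

Emit:
{"fn": "play_rows", "kwargs": {
  "increments": [
    [[0,0,-0.3,0,0,0,-1],[0,0,-0.7,0,0,0,-1],[0,0,-1,0,0,0,-1],[-0.5,0,-1,0,0,0,-1],[-1,0,-1,0,0,0,-1],[-1,0,-1,0,0,0,-1]]
  ]
}}

```text
time: 11.15
position: [0.6727, -0.1356, 0.2527]
tool_rot: [2.071, 2.355, -0.009]
ft_force: [-0.7, -1.2, -0.3]
grip_width: 0.005
grip_force: 0.0
```

Emit:
{"fn": "play_rows", "kwargs": {
  "increments": [
    [[-0.5,0,-0.2,0,0,0,-1],[-1,0,-0.2,0,0,0,-1],[-1,0,-0.2,0,0,0,-1]]
  ]
}}

```text
time: 11.45
position: [0.6859, -0.2337, 0.2725]
tool_rot: [2.07, 2.357, -0.009]
ft_force: [-1.1, -1.3, -0.4]
grip_width: 0.007
grip_force: 0.0
```

```bash
python3 -c "
from h import *;st();snap('side','s3.png',(250,80,560,310),2.5)"
```

```text
t 11.45 p [ 0.6859 -0.2337  0.2725] clamp -0.0041 -0.193 0.1995 F [-1.1 -1.3 -0.4] grip 0.01
[[-0.129, 0.992, -0.0], [0.992, 0.129, -0.008], [-0.008, -0.001, -1.0]]
```

View pics/s3.png

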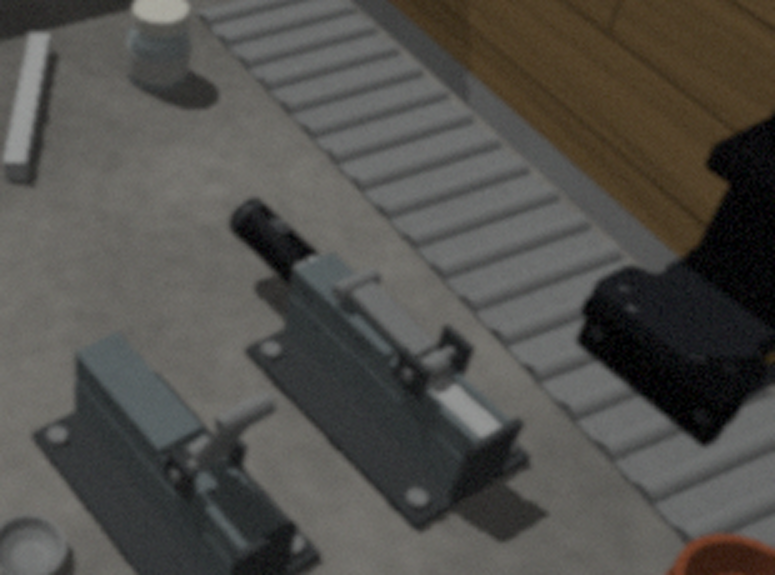

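The lever lies flat along the sleeve, from (430,360) to its cross bar at (360,285). The torch is home at (270,235), the spare lever is still open at (240,425), and the robot is clear. Handing in.

```bash
python3 -c "
from bench import ctrl;print(ctrl.close_job())"
```

```text
the job is handed in; nothing more can be done
None
```

I handed the job in at about 11.5 s: the torch arm is pushed home against the stop plate, its cam lever lies flat and locked, and the spare lever is still open. No verdict came back, so this rests on the pushing forces and the last side picture.

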